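# Sort the stripped-down fittings into the magnetic trays

### The arm

A 6-joint arm with a two-finger parallel gripper is mounted at the origin on a cart in front of the work surface, level with it; the furniture and walls round the work are solid. World frame = base frame: x ahead of the robot, y to its left, z up, the work surface at z = 0. Lengths are in m, angles in degrees, forces in N, time in s.
With the tool pointing down it reaches from about 0.4 to 0.825 m from the base axis. Payload 7 kg.
Tool frame: the origin (TCP) lies between the finger pads; the fingertips stand 19 mm ahead of it and the grasp point (between the pads) is the TCP; z points along the fingers, y is the line along which they close (so a half turn about z gives the same grasp; the last joint's range is limited). The gripper opens to 88 mm and grips with 3 to 60 N. Pads are 19 mm wide; open, the fingers measure 130 mm over their backs; the gripper's body (78 mm by 193 mm) begins 47 mm behind the grasp point.
Start: joints at [-48.065, 20.546, 0.682, 0, -70.136, -16.507], TCP at [0.29, -0.61, 0.246] pointing down, gripper open.
Joint ranges: [-176.03, 176.03], [-82.01, 121.73], [-58.28, 71.71], [-173.87, 95.51], [-174.79, -0.11], [-173.66, 173.66]. Speed limits (degrees/s): [136.94, 136.94, 172.46, 180, 180, 180].

### API

Orientations are given as [roll, pitch, yaw] about the fixed x, y, z axes, in that order (R = Rz(yaw) Ry(pitch) Rx(roll)).
In Python, from plant import r gives the robot as it stands. The module is installed in compiled form; this text tells all that it offers.
- The arm moves only by the shell command python3 -m pendant 'ROWS' [OPENING] [FORCE]. ROWS is JSON, a list of rows, each a list of 6 numbers: the shift along the tool's x, y, z in mm, then the turn, a rotation vector about the tool's x, y, z in rad. In form: [[tx, ty, tz, wx, wy, wz], ...]. A call has 1 to 20 rows; each row is the pose to reach, as a shift and turn from the pose commanded when the call began, along the tool's axes at that moment; what a row does not reach only later rows make up. A row lasts 1/8 s, in which the tool goes at most 62.5 mm and 10.7 degrees, less where a joint would pass 70% of its speed; a pose out of reach is approached as far as the arm can. A call with a gripper value outside its range is refused whole. OPENING is the finger opening in mm, from 0 to 87.6, set as the call begins (- or left out, the last holds). The fingers move at their own pace and stop on an object; FORCE is the grip in N (left out, the last holds). Time passes only in rows, so rows that repeat a pose let the fingers close. It gives the time, the measured TCP pose, the force, the opening and the grip force at its end, in the units of the state.
- r.get_state(): the state, without advancing time (a new reading comes with each control period).
- r.capture(name): name is "side" or "top" or "wrist"; returns the picture (384x512x3 uint8, red, green, blue); there is no depth.
- r.camera_params(name): a dict with "mtx" (3x3 intrinsics, pixels), "rvec" (rotation vector, rad) and "tvec" (3), from world to camera coordinates, as OpenCV has them; the wrist camera has in their place "mount" (4x4, takes a point from camera to tool coordinates, whose origin is the TCP and whose axes are the flange's). Camera axes: x right, y down, z forward; pixel columns grow to the right and rows downward; lengths in m; the calibration is good to about 2 mm. A picture is of the moment at which its call begins: read the wrist's pose just before it. camera_params takes no time and is no camera call.
- r.close_job(): hands the job in; it is judged then, once.
The state is a dict: "time_s": time; "joints": joint angles; "qd": joint speeds; "joint_torque": joint torques, N m; "tcp_pos": TCP position; "eef_rot": TCP orientation; "contact_force": force on the tool from outside, world axes, zero at the start; "moment": the same for the moment, N m; "gripper_width": finger opening in m; "gripper_force": force on a finger pad.
Only numpy, scipy, OpenCV 4.12 (cv2) and the standard library are available. Lean on these libraries where they do the work, as an engineer would, in place of code of your own. Each camera call takes 0.05 s, during which the arm holds its last target. There are 200 camera calls.

### The job

Sort the five loose fittings from the back of the bench into the three trays: each goes inside the tray whose front ledge carries a sample of the same kind (bolt with bolt, both nuts with nut, both adapters with adapter). Lay the bolt and the nuts flat on the tray floor and stand the adapters upright on it the same way up as now, nothing on top of anything else; do not disturb the yellow flange or the wood block.

Things in the scene. Friction and masses are not known exactly. Their poses are not given: they have to be found in the camera images.
- bolt: loose plain steel hexagon-head bolt lying on the bench, 72 long, head 22 wide, 20 high, 13 long, threaded shank of diameter 12 with its axis 6 to 9 above the bench. Origin: on the bench under the middle of its length; y along the bolt towards the head, z up
- nut_large: loose plain steel hexagon nut lying flat, the larger of the two loose nuts: 30 across flats, 35 across corners, 16 high. Origin: centre of its underside; z along its hole, up; x is square to one pair of flats (further flat pairs every 60 degrees)
- nut_small: loose plain steel hexagon nut lying flat, the smaller of the two loose nuts: 24 across flats, 28 across corners, 13 high. Origin: centre of its underside; z along its hole, up; x is square to one pair of flats (further flat pairs every 60 degrees)
- adapter_large: loose dark-ended threaded hydraulic adapter standing upright, the larger of the two loose ones, 44 high: a hexagon collar 36 across flats, 42 across corners from 14 to 26 up, round threaded ends of diameter 30 below and above it. Origin: centre of its underside; z up; x is square to one pair of collar flats (further pairs every 60 degrees)
- adapter_small: loose light grey threaded hydraulic adapter standing upright, the smaller of the two loose ones, 44 high: a hexagon collar 30 across flats, 35 across corners from 14 to 26 up, round threaded ends of diameter 24 below and above it. Origin: centre of its underside; z up; x is square to one pair of collar flats (further pairs every 60 degrees)
- tray_bolt: fixed low dark steel tray. Open box 102 (x) x 92 (y), walls 3 thick, rim 19 and floor 3 above the bench, inside 96 x 86. A ledge 36 deep, 76 wide, 3 high on its side towards the robot (-x) carries, fixed 69 from the box's centre, a sample: a lying bolt 61 long and 18 high. Origin: centre of the box's underside; x away from the ledge, z up
- tray_nut: fixed low dark steel tray. Open box 102 (x) x 92 (y), walls 3 thick, rim 19 and floor 3 above the bench, inside 96 x 86. A ledge 36 deep, 76 wide, 3 high on its side towards the robot (-x) carries, fixed 69 from the box's centre, a sample: a flat nut 24 across flats and 13 high. Origin: centre of the box's underside; x away from the ledge, z up
- tray_adapter: fixed low dark steel tray. Open box 102 (x) x 92 (y), walls 3 thick, rim 19 and floor 3 above the bench, inside 96 x 86. A ledge 36 deep, 76 wide, 3 high on its side towards the robot (-x) carries, fixed 69 from the box's centre, a sample: a standing adapter 44 high and 35 wide. Origin: centre of the box's underside; x away from the ledge, z up
- pump_flange: bystander: round yellow pump end flange, diameter 66, 36 high, loose; to be left alone. Origin: centre of its underside, z up
- wood_block: bystander: softwood packing block 45 (x) x 90 (y) x 32 high, loose; to be left alone. Origin: centre of its underside, z up

How it is judged (in metres and radians):
At the end, for the whole second after the job is handed in: Bolt inside the bolt-sample tray, level within 0.2 rad; both nuts flat (0.15 rad) on the floor of the nut-sample tray; both adapters upright (0.15 rad, same way up) on the floor of the adapter-sample tray; floor contact within 3 mm, origins inside the walls; all at rest (x of bolt in the frame of tray_bolt between -0.048 and 0.048 m and y of bolt in the frame of tray_bolt between -0.043 and 0.043 m and linear speed of each of bolt, nut_large, nut_small, adapter_large, adapter_small below 0.02 m/s and angular speed of each of bolt, nut_large, nut_small, adapter_large, adapter_small below 0.2 rad/s and angle between bolt's own y axis and vertical between 1.37 and 1.77 rad and z of bolt in the frame of tray_bolt between 0 and 0.027 m and x of nut_large in the frame of tray_nut between -0.048 and 0.048 m and y of nut_large in the frame of tray_nut between -0.043 and 0.043 m and ((z of nut_large in the frame of tray_nut between 0.0005 and 0.0065 m and angle between nut_large's own z axis and vertical below 0.15 rad) or (z of nut_large in the frame of tray_nut between 0.0165 and 0.0225 m and angle between nut_large's own z axis and vertical above 2.99 rad)) and x of nut_small in the frame of tray_nut between -0.048 and 0.048 m and y of nut_small in the frame of tray_nut between -0.043 and 0.043 m and ((z of nut_small in the frame of tray_nut between 0.0005 and 0.0065 m and angle between nut_small's own z axis and vertical below 0.15 rad) or (z of nut_small in the frame of tray_nut between 0.0135 and 0.0195 m and angle between nut_small's own z axis and vertical above 2.99 rad)) and x of adapter_large in the frame of tray_adapter between -0.048 and 0.048 m and y of adapter_large in the frame of tray_adapter between -0.043 and 0.043 m and z of adapter_large in the frame of tray_adapter between 0.0005 and 0.0065 m and angle between each of adapter_large, adapter_small's own z axis and vertical below 0.15 rad and x of adapter_small in the frame of tray_adapter between -0.048 and 0.048 m and y of adapter_small in the frame of tray_adapter between -0.043 and 0.043 m and z of adapter_small in the frame of tray_adapter between 0.0005 and 0.0065 m); the robot touches nothing.
It fails at once if the yellow pump flange is pushed more than 20 mm from where it stood (distance of pump_flange from where it was at the start of the episode above 0.02 m).
It fails at once if the wood block is pushed more than 20 mm from where it stood (distance of wood_block from where it was at the start of the episode above 0.02 m).
It also fails if it takes over 120 s, if anything falls off the work surface, if the arm or the gripper's body presses on something with over 40 N, if the wrist force passes 120 N, or if a joint passes its speed limit or range.

## Working session

There is one attempt and no reset: what is moved stays moved. The work goes in short steps, Python scripts to look and compute and a shell command to move; the robot and the scene stay as the last step left them, time stands still between calls to the robot, and variables do not carry over. Pictures are saved under pics/ and viewed, at most 14 in all, crops included, and the job is handed in when it is done.

```bash
mkdir -p pics; python3 - <<'E'
from plant import r
import cv2,numpy as np
for n in("top","side"):
    cv2.imwrite(f"pics/{n}0.png",cv2.resize(r.capture(n)[:,:,::-1],(800,600),interpolation=cv2.INTER_CUBIC))
s=r.get_state();print(s)
for n in("top","side","wrist"):print(r.camera_params(n))
E
```

```text
{'time_s': 0.1, 'joints': array([-4.80633686e+01,  2.05887893e+01,  6.37265821e-01, -1.95370981e-02,
       -7.01356006e+01, -1.65078096e+01]), 'qd': array([ 0.00320426, -0.02723551,  0.12134366,  0.03440685, -0.02099527,
       -0.08550792]), 'joint_torque': array([-1.29385502e-03, -5.84163022e+01,  2.93754208e+01,  7.01567754e+00,
        1.01574478e-02, -6.39050882e-05]), 'tcp_pos': array([ 0.28964702, -0.60922296,  0.24468088]), 'eef_rot': array([ 1.79911248e+02, -7.14868923e-03, -1.54577825e+02]), 'contact_force': array([ 0.14070556, -0.35404539,  0.53120466]), 'moment': array([-0.01136243, -0.00693888,  0.03571074]), 'gripper_force': 0.0, 'gripper_width': 0.08745055511157838}
{'mtx': array([[495.60791245,   0.        , 263.67479371],
       [  0.        , 495.60791245, 182.59173878],
       [  0.        ,   0.        ,   1.        ]]), 'rvec': array([ 2.20085226, -2.19356677,  0.10736826]), 'tvec': array([-0.2090971 ,  0.60782107,  0.84350153])}
{'mtx': array([[494.84096846,   0.        , 254.51347489],
       [  0.        , 494.84096846, 187.79903691],
       [  0.        ,   0.        ,   1.        ]]), 'rvec': array([ 2.33147566e+00,  1.77428881e-03, -1.17228384e-02]), 'tvec': array([-0.60665164, -0.12511258,  1.03873533])}
{'mtx': array([[290.98287487,   0.        , 259.69807949],
       [  0.        , 290.98287487, 189.5893766 ],
       [  0.        ,   0.        ,   1.        ]]), 'mount': array([[ 1.04541034e-04, -9.67081723e-01, -2.54465972e-01,
         6.92276683e-02],
       [ 9.99999876e-01,  2.25233361e-04, -4.45159897e-04,
         8.99120296e-04],
       [ 4.87820226e-04, -2.54465894e-01,  9.67081626e-01,
        -1.40220390e-01],
       [ 0.00000000e+00,  0.00000000e+00,  0.00000000e+00,
         1.00000000e+00]])}
```

View pics/top0.png

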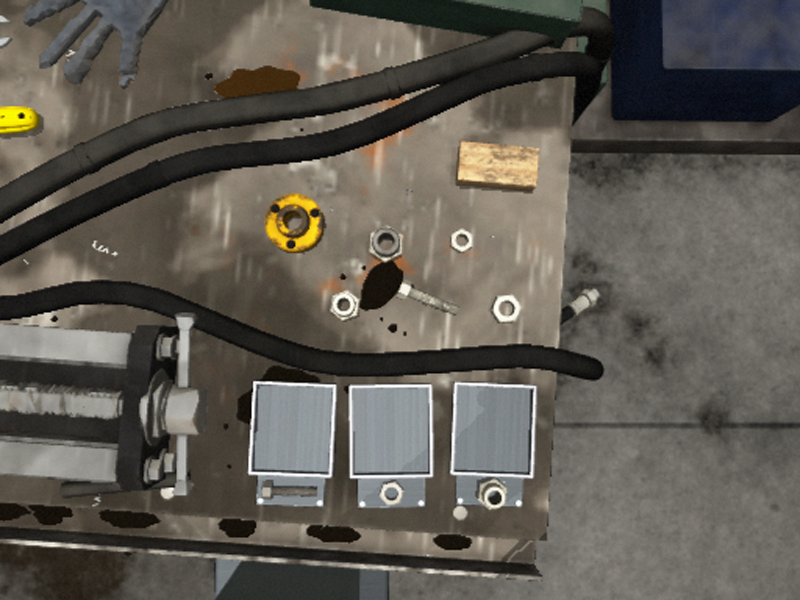

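View pics/side0.png

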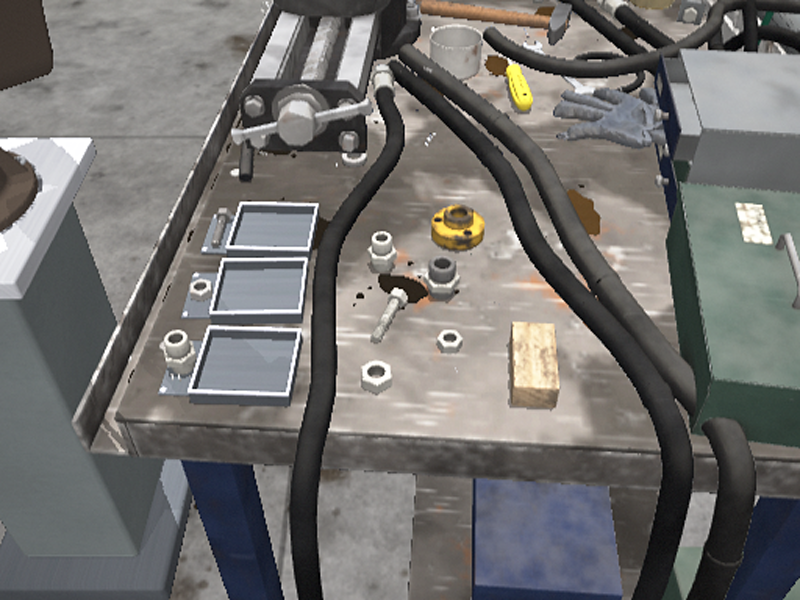

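Top view: the trays are bolt (293,430), nut (391,430) and adapter (493,430). The small adapter is at (344,305), large adapter (386,242), small nut (461,240) and large nut (506,308). The bolt runs from its head at (402,289) to its tip at (457,312). Next I'll take an enlarged crop.

```bash
python3 - <<'E'
from plant import r
import cv2
im=r.capture("top")[:,:,::-1]
cv2.imwrite("pics/crop1.png",cv2.resize(im[128:208,200:340],None,fx=5.7,fy=5.7,interpolation=cv2.INTER_CUBIC))
cv2.imwrite("pics/crop2.png",cv2.resize(im[235:330,150:350],None,fx=4,fy=4,interpolation=cv2.INTER_CUBIC))
E
```

```text
(no output)
```

View pics/crop1.png

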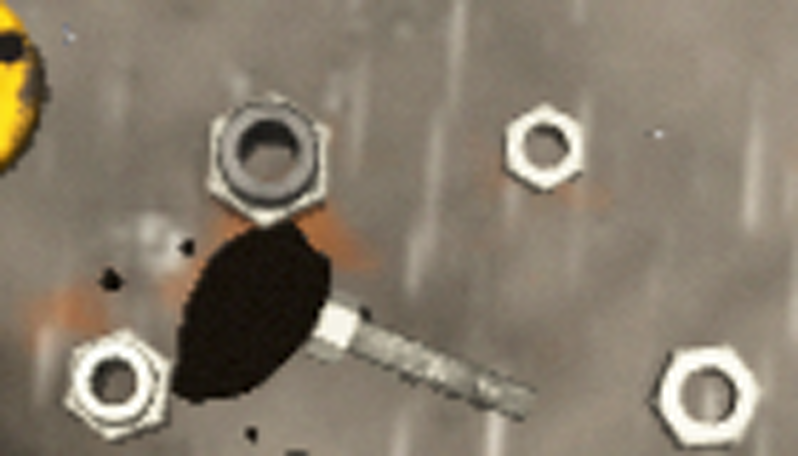

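View pics/crop2.png

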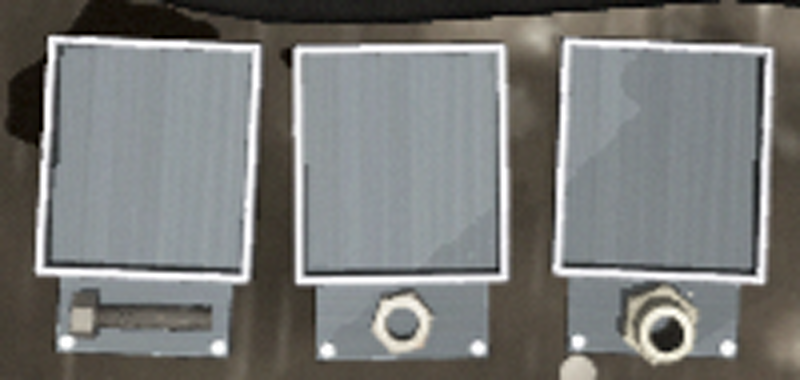

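Crop 1 gives readable corners on both nuts, the adapter rings and the bolt shank. Crop 2 shows the three tray rims. Now I'll convert these to world coordinates.

```bash
cat > h.py <<'E'
from plant import r
import cv2,numpy as np
from scipy.spatial.transform import Rotation as R
def ray(cam,uv,z):
    p=r.camera_params(cam);K=p["mtx"]
    if cam=="wrist":
        s=r.get_state();T=np.eye(4);T[:3,:3]=R.from_euler("xyz",s["eef_rot"],degrees=True).as_matrix();T[:3,3]=s["tcp_pos"]
        M=T@p["mount"];A,c=M[:3,:3],M[:3,3]
    else:
        A=cv2.Rodrigues(p["rvec"])[0].T;c=-A@p["tvec"]
    d=A@np.linalg.inv(K)@np.array([*uv,1.]);return c+d*(z-c[2])/d[2]
def delta(x,y,z,yaw):
    """tool-frame row from the measured pose to tool-down pose with the closing line (tool y) at yaw deg"""
    s=r.get_state();A=R.from_euler("xyz",s["eef_rot"],degrees=True)
    best=None
    for k in(-90,90,270,-270):
        B=R.from_euler("xyz",[180,0,yaw+k],degrees=True)
        w=(A.inv()*B).as_rotvec()
        if best is None or np.linalg.norm(w)<np.linalg.norm(best):best=w
    t=A.inv().apply(np.array([x,y,z])-s["tcp_pos"])*1000
    print("row",np.round(t,1),np.round(best,3),"j6",s["joints"][5].round(1),"t",s["time_s"])
E
python3 - <<'E'
from h import *
f=lambda s,o:(lambda x,y,z:ray("top",(o[0]+(x+.5)/s-.5,o[1]+(y+.5)/s-.5),z)*1000)
a=f(5.7,(200,128));b=f(4,(150,235))
def ang(P):
    P=np.array(P)[:,:2];c=P.mean(0);d=P-c
    return c, np.degrees(np.angle(np.mean(np.exp(6j*np.arctan2(d[:,1],d[:,0])))))/6
print("AL",a(269,150,44),"corner",ang([a(x,y,26) for x,y in[(268,97),(330,125),(325,187),(266,225),(210,185),(213,125)]]))
print("AS",a(113.5,378.5,44))
print("NS",ang([a(x,y,13) for x,y in[(546,105),(583,125),(580,168),(545,190),(508,172),(508,125)]]))
print("NL",ang([a(x,y,16) for x,y in[(682,347),(735,347),(760,393),(735,442),(683,447),(657,398)]]))
t,h=a(531,401,7)[:2],a(360,334,8)[:2];d=(h-t)/np.linalg.norm(h-t)
print("bolt tip",t,"yaw",np.degrees(np.arctan2(d[1],d[0])),"com",t+45*d,np.linalg.norm(h-t))
for n,c in dict(B=[(50,38),(261,45),(249,280),(38,272)],N=[(295,45),(506,45),(507,281),(297,282)],A=[(563,40),(772,47),(765,280),(555,272)]).items():
    P=np.array([b(x,y,19)[:2] for x,y in c]);e=P[0]-P[3]+P[1]-P[2]
    print(n,P.mean(0),"yaw",np.degrees(np.arctan2(e[1],e[0])),np.linalg.norm(e)/2)
print("flange",a(3,120,30), ray("top",(498/1.5625,165/1.5625),32))
s=r.get_state();print(s["time_s"])
E
```

```text
AL [-5066.4699255   -555.40101309 44000.        ] corner (array([-2657.38362456,  -403.08855953]), np.float64(-0.7780454640395265))
AS [-1545.97826264 -2907.62334493 44000.        ]
NS (array([-1048.29497918,   904.09822237]), np.float64(0.27432533262483016))
NL (array([-106.67460319, 2051.58739645]), np.float64(-28.60412611329254))
bolt tip [295.22935971 333.00107628] yaw -121.01088760451563 com [272.04531703 294.43295259] 405.0439971866084
B [ 2563.20418132 -2470.2966725 ] yaw 177.81694726483892 2091.0218805541617
N [2604.55917633 -203.83703723] yaw -179.3830133404476 2113.697622706257
A [2574.65577389 2174.98280361] yaw 177.8317514500014 2086.900723285967
flange [-3540.47894872 -3188.31762962 30000.        ] [-6.63573161  4.12370133 32.        ]
0.15
```

z was passed in mm instead of metres, so I'll rerun.

```bash
python3 - <<'E'
from h import *
f=lambda s,o:(lambda x,y,z:ray("top",(o[0]+(x+.5)/s-.5,o[1]+(y+.5)/s-.5),z/1000)*1000)
a=f(5.7,(200,128));b=f(4,(150,235))
def ang(P):
    P=np.array(P)[:,:2];c=P.mean(0);d=P-c
    return c, np.degrees(np.angle(np.mean(np.exp(6j*np.arctan2(d[:,1],d[:,0])))))/6
print("AL",a(269,150,44),"corner",ang([a(x,y,26) for x,y in[(268,97),(330,125),(325,187),(266,225),(210,185),(213,125)]]))
print("AS",a(113.5,378.5,44))
print("NS",ang([a(x,y,13) for x,y in[(546,105),(583,125),(580,168),(545,190),(508,172),(508,125)]]))
print("NL",ang([a(x,y,16) for x,y in[(682,347),(735,347),(760,393),(735,442),(683,447),(657,398)]]))
t,h=a(531,401,7)[:2],a(360,334,8)[:2];d=(h-t)/np.linalg.norm(h-t)
print("bolt tip",t,"yaw",np.degrees(np.arctan2(d[1],d[0])),"com",t+45*d,np.linalg.norm(h-t))
for n,c in dict(B=[(50,38),(261,45),(249,280),(38,272)],N=[(295,45),(506,45),(507,281),(297,282)],A=[(563,40),(772,47),(765,280),(555,272)]).items():
    P=np.array([b(x,y,19)[:2] for x,y in c]);e=P[0]-P[3]+P[1]-P[2]
    print(n,P.mean(0),"yaw",np.degrees(np.arctan2(e[1],e[0])),np.linalg.norm(e)/2)
print("flange",a(3,120,30), ray("top",(498/1.5625,165/1.5625),.032))
delta(.640,-.39,.2,0)
E
```

```text
AL [ 656.39073815 -177.43148502   44.        ] corner (array([ 656.47789079, -177.1918432 ]), np.float64(-0.7780454640395309))
AS [ 587.30068457 -131.26885136   44.        ]
NS (array([ 661.72146201, -263.56074342]), np.float64(0.2743253326248248))
NL (array([ 584.00862599, -314.06515099]), np.float64(-28.60412611329249))
bolt tip [ 582.5178776  -259.52771897] yaw 68.85937756864456 com [ 598.74749557 -217.55630607] 57.534829475892565
B [449.23040579 -74.77598102] yaw -2.183052735161104 100.57223922301739
N [ 447.24134748 -183.78628013] yaw 0.6169866595524035 101.66287829546721
A [ 448.67961657 -298.20078737] yaw -2.16824854999859 100.37402321269865
flange [666.98055076 -95.96635299  30.        ] [ 0.74432526 -0.30353579  0.032     ]
row [-410.6   47.6   44.8] [ 1.000e-03  1.000e-03 -1.127e+00] j6 -16.5 t 0.15
```

```bash
python3 -c "
from h import *
delta(.58,-.23,.16,90)"
```

```text
row [-425.1  217.9   85. ] [ 0.001 -0.     0.444] j6 -16.5 t 0.15
```

```bash
python3 -m pendant '[[-425,218,20,0,0,0.444],[-425,218,20,0,0,0.444],[-425,218,20,0,0,0.444],[-425,218,20,0,0,0.444],[-425,218,20,0,0,0.444],[-425,218,20,0,0,0.444],[-425,218,20,0,0,0.444],[-425,218,20,0,0,0.444],[-425,218,85,0,0,0.444],[-425,218,85,0,0,0.444],[-425,218,85,0,0,0.444],[-425,218,85,0,0,0.444],[-425,218,85,0,0,0.444]]' 87
python3 - <<'E'
from h import *
import pickle
delta(.662,-.263,.06,90)
s=r.get_state();print(s["tcp_pos"],s["eef_rot"],s["joints"])
im=r.capture("wrist")[:,:,::-1]
cv2.imwrite("pics/w1.png",cv2.resize(im,(800,600),interpolation=cv2.INTER_CUBIC))
E
```

```text
time_s: 1.78
tcp_pos: [0.5806, -0.2309, 0.1624]
eef_rot: [-180.0, 0.2, 179.9]
contact_force: [-0.3, 0.4, -0.6]
gripper_width: 0.0867
gripper_force: 0.0
row [-81.1 -32.  102.6] [-0.     0.003 -0.001] j6 -86.3 t 1.775
[ 0.58059819 -0.23087002  0.16241151] [-1.79976745e+02  1.57281178e-01  1.79947876e+02] [-3.80028555e+00  1.94082191e+01 -1.24659123e+01  1.52449214e-02
 -5.79674046e+01 -8.62599389e+01]
```

View pics/w1.png

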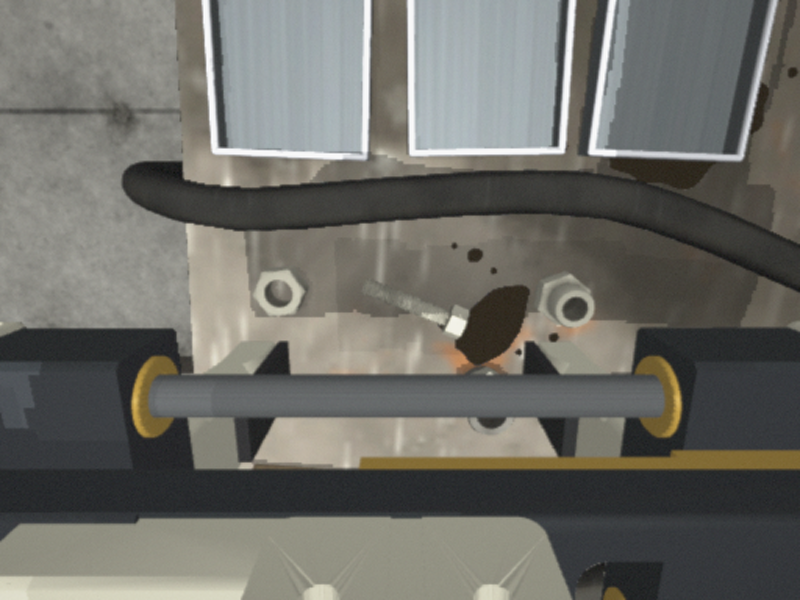

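The wrist view shows the large nut at (279,293), small adapter top at (574,308), bolt tip at (367,287) and head inner face at about (449,319). The gripper hides the small nut. I'll compare these with the top-view figures.

```bash
python3 - <<'E'
from h import *
w=lambda x,y,z:(ray("wrist",((x+.5)/1.5625-.5,(y+.5)/1.5625-.5),z)*1000).round(1)
print("NL",w(279,293,.016),"AS",w(574,308,.044),"tip",w(367,287,.007),"neck",w(449,319,.008))
print("traycorners N",w(409,153,.019),w(566,153,.019),"A",w(213,153,.019),w(368,157,.019),"B",w(590,153,.019),w(742,158,.019))
E
```

```text
NL [ 584.3 -313.1   16. ] AS [ 586.4 -131.2   44. ] tip [ 582.5 -256.6    7. ] neck [ 604.6 -201.4    8. ]
traycorners N [ 497.6 -228.7   19. ] [ 497.7 -135.4   19. ] A [ 497.5 -345.3   19. ] [ 499.9 -253.1   19. ] B [ 497.7 -121.1   19. ] [500.6 -30.2  19. ]
```

```bash
python3 -m pendant '[[-40,-16,50,0,0,0],[-81,-32,100,0,0,0],[-81,-32,100,0,0,0],[-81,-32,130,0,0,0],[-81,-32,138,0,0,0],[-81,-32,138,0,0,0]]' 50 25
python3 -c "
from h import *
delta(.662,-.2635,.0205,90)"
```

```text
time_s: 2.58
tcp_pos: [0.661, -0.2623, 0.0237]
eef_rot: [-180.0, 0.0, 180.0]
contact_force: [0.1, -0.4, 0.5]
gripper_width: 0.05
gripper_force: 0.0
row [-1.  -1.2  3.2] [-0.     0.001 -0.   ] j6 -84.0 t 2.575
```

```bash
python3 -m pendant '[[-1,-1,3,0,0,0],[-1,-1,3,0,0,0]]'; python3 -m pendant '[[0,0,0,0,0,0],[0,0,0,0,0,0],[0,0,0,0,0,0],[0,0,0,0,0,0],[0,0,0,0,0,0],[0,0,0,0,0,0]]' 18 25; python3 -c "
from h import *
delta(.4715,-.1835,.08,90.6)"
```

```text
time_s: 2.82
tcp_pos: [0.6625, -0.2634, 0.0208]
eef_rot: [-180.0, 0.1, 180.0]
contact_force: [0.4, -0.4, -0.1]
gripper_width: 0.05
gripper_force: 0.0
time_s: 3.58
tcp_pos: [0.662, -0.2632, 0.0196]
eef_rot: [-180.0, 0.0, 180.0]
contact_force: [0.5, 0.6, 1.5]
gripper_width: 0.0239
gripper_force: 25.0
row [190.6  79.7 -60.4] [-0.     0.    -0.011] j6 -83.9 t 3.575
```

```bash
python3 -m pendant '[[0,0,-40,0,0,0],[20,10,-80,0,0,0],[76,32,-80,0,0,0],[132,55,-80,0,0,0],[190,80,-80,0,0,-0.011],[190,80,-80,0,0,-0.011],[190,80,-40,0,0,-0.011],[190,80,-15,0,0,-0.011],[190,80,-6,0,0,-0.011],[190,80,-6,0,0,-0.011],[190,80,-6,0,0,-0.011]]'; python3 -c "
from h import *
delta(.4715,-.1835,.0228,90.6)"
```

```text
time_s: 4.95
tcp_pos: [0.4729, -0.1833, 0.0264]
eef_rot: [-180.0, 0.1, -179.4]
contact_force: [-0.4, 0.1, -0.1]
gripper_width: 0.0236
gripper_force: 25.0
row [ 1.4 -0.2  3.6] [-0.     0.001  0.001] j6 -90.4 t 4.95
```

```bash
python3 -m pendant '[[1,0,3.5,0,0,0],[1,0,3.5,0,0,0],[1,0,3.5,0,0,0]]'; python3 -m pendant '[[1,0,3.5,0,0,0],[1,0,3.5,0,0,0],[1,0,3.5,0,0,0],[1,0,-30,0,0,0],[1,0,-80,0,0,0],[1,0,-80,0,0,0]]' 33; python3 -c "
from h import *
delta(.584,-.3135,.06,61.4)
delta(.584,-.3135,.06,121.4)"
```

```text
time_s: 5.32
tcp_pos: [0.4715, -0.1832, 0.0225]
eef_rot: [-180.0, 0.1, -179.4]
contact_force: [1.0, 0.3, 2.7]
gripper_width: 0.0235
gripper_force: 25.0
time_s: 6.08
tcp_pos: [0.4723, -0.1834, 0.1058]
eef_rot: [-180.0, 0.4, -179.4]
contact_force: [0.6, -0.4, 0.3]
gripper_width: 0.033
gripper_force: 0.0
row [-109.9 -131.3   46.6] [0.001 0.007 0.51 ] j6 -90.4 t 6.075
row [-109.9 -131.3   46.6] [-0.002  0.007 -0.537] j6 -90.4 t 6.075
```

```bash
python3 -m pendant '[[-40,-50,0,0,0,0.15],[-80,-95,0,0,0,0.3],[-110,-131,0,0,0,0.45],[-110,-131,0,0,0,0.51],[-110,-131,40,0,0,0.51],[-110,-131,70,0,0,0.51],[-110,-131,80,0,0,0.51],[-110,-131,80,0,0,0.51]]' 56; python3 -c "
from h import *
delta(.584,-.3135,.0205,61.4)"
```

```text
time_s: 7.08
tcp_pos: [0.5811, -0.313, 0.0216]
eef_rot: [-180.0, -0.1, 151.4]
contact_force: [-0.0, -0.1, 0.7]
gripper_width: 0.0562
gripper_force: 0.0
row [-2.8  0.9  1.1] [-0.001 -0.001  0.   ] j6 -107.2 t 7.075
```

```bash
python3 -m pendant '[[-2.5,1,1,0,0,0],[-2.5,1,1,0,0,0],[-2.5,1,1,0,0,0],[-2.5,1,1,0,0,0],[-2.5,1,1,0,0,0],[-2.5,1,1,0,0,0],[-2.5,1,1,0,0,0]]' 24 25; python3 -c "
from h import *
delta(.4235,-.1835,.10,90.6)"
```

```text
time_s: 7.95
tcp_pos: [0.5843, -0.3134, 0.0214]
eef_rot: [180.0, 0.0, 151.4]
contact_force: [-0.2, 0.9, 4.9]
gripper_width: 0.0299
gripper_force: 25.0
row [203.4  37.1 -78.7] [-0.     0.001 -0.51 ] j6 -107.2 t 7.95
```

```bash
python3 -m pendant '[[0,0,-40,0,0,0],[20,3,-80,0,0,0],[75,12,-80,0,0,-0.15],[130,24,-80,0,0,-0.3],[180,33,-80,0,0,-0.45],[203,37,-80,0,0,-0.51],[203,37,-80,0,0,-0.51],[203,37,-80,0,0,-0.51],[203,37,-40,0,0,-0.51],[203,37,-15,0,0,-0.51],[203,37,-8,0,0,-0.51],[203,37,-8,0,0,-0.51],[203,37,-8,0,0,-0.51]]'; python3 -c "
from h import *
delta(.4235,-.1835,.0244,90.6)"
```

```text
time_s: 9.57
tcp_pos: [0.4244, -0.1839, 0.0298]
eef_rot: [-180.0, 0.1, -179.4]
contact_force: [0.3, 0.1, -0.5]
gripper_width: 0.03
gripper_force: 25.0
row [1.  0.4 5.4] [-0.     0.001  0.   ] j6 -90.5 t 9.575
```

```bash
python3 -m pendant '[[1,0,3,0,0,0],[1,0,5,0,0,0],[1,0,5,0,0,0]]'; python3 -m pendant '[[0,0,0,0,0,0],[0,0,0,0,0,0],[0,0,0,0,0,0],[0,0,-30,0,0,0],[0,0,-80,0,0,0],[0,0,-80,0,0,0]]' 39; python3 -c "
from h import *
delta(.5987,-.217,.0205,-21.1)"
```

```text
time_s: 9.95
tcp_pos: [0.4228, -0.1837, 0.0244]
eef_rot: [-180.0, 0.0, -179.4]
contact_force: [-0.3, 0.8, 2.8]
gripper_width: 0.0295
gripper_force: 25.0
time_s: 10.7
tcp_pos: [0.425, -0.1839, 0.1075]
eef_rot: [-180.0, 0.4, -179.3]
contact_force: [0.0, -0.3, -0.6]
gripper_width: 0.0393
gripper_force: 0.0
row [-172.7  -35.    88.2] [-0.005  0.006 -1.191] j6 -90.5 t 10.7
```

```bash
python3 -m pendant '[[-50,-10,0,0,0,-0.18],[-100,-20,0,0,0,-0.36],[-150,-30,0,0,0,-0.54],[-173,-35,0,0,0,-0.72],[-173,-35,0,0,0,-0.9],[-173,-35,0,0,0,-1.08],[-173,-35,0,0,0,-1.191],[-173,-35,0,0,0,-1.191],[-173,-35,40,0,0,-1.191],[-173,-35,70,0,0,-1.191],[-173,-35,80,0,0,-1.191],[-173,-35,80,0,0,-1.191]]' 45; python3 -c "
from h import *
delta(.599,-.2165,.0205,-21.5)"
```

```text
time_s: 12.2
tcp_pos: [0.5958, -0.2169, 0.0236]
eef_rot: [179.9, -0.0, -111.2]
contact_force: [0.2, -0.2, 0.4]
gripper_width: 0.0449
gripper_force: 0.0
row [-1.5 -2.9  3.1] [ 0.001 -0.001  0.005] j6 -18.8 t 12.2
```

```bash
python3 -m pendant '[[-1,-3,3,0,0,0],[-1,-3,3,0,0,0],[-1,-3,3,0,0,0]]';python3 -m pendant '[[0,0,0,0,0,0],[0,0,0,0,0,0],[0,0,0,0,0,0],[0,0,0,0,0,0],[0,0,0,0,0,0],[0,0,0,0,0,0],[0,0,-40,0,0,0],[0,0,-80,0,0,0],[0,0,-80,0,0,0]]' 5 30; python3 - <<'E'
from h import *
delta(.4485,-.0665,.10,-2.2)
im=r.capture("wrist")[:,:,::-1]
cv2.imwrite("pics/w2.png",cv2.resize(im,(800,600),interpolation=cv2.INTER_CUBIC))
E
```

```text
time_s: 12.58
tcp_pos: [0.5995, -0.217, 0.0218]
eef_rot: [-179.9, 0.0, -111.2]
contact_force: [-1.0, 0.0, 0.2]
gripper_width: 0.0449
gripper_force: 0.0
time_s: 13.7
tcp_pos: [0.6013, -0.2173, 0.1047]
eef_rot: [-179.6, 0.1, -111.1]
contact_force: [0.5, 0.4, -0.2]
gripper_width: 0.011
gripper_force: 30.0
row [-85.6 196.9   3.6] [-0.006  0.    -0.33 ] j6 -18.8 t 13.7
```

View pics/w2.png

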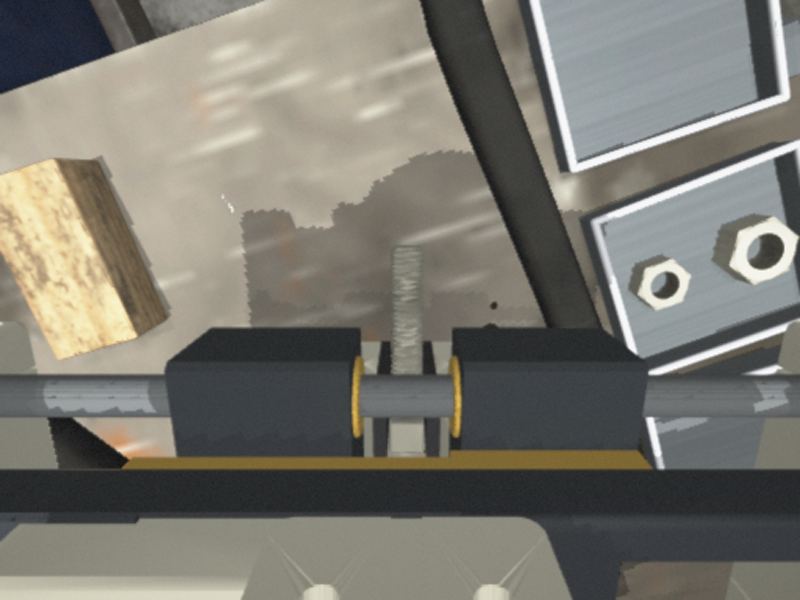

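The wrist picture shows the bolt gripped square, with its tip at (407,248), and both nuts lying flat in the nut tray.

```bash
python3 - <<'E'
from h import *
p=ray("wrist",(407/1.5625,248/1.5625),.092);s=r.get_state();print(p,np.linalg.norm(p[:2]-s["tcp_pos"][:2]))
E
python3 -m pendant '[[-20,50,0,0,0,-0.1],[-40,100,0,0,0,-0.2],[-65,150,0,0,0,-0.33],[-86,197,0,0,0,-0.33],[-86,197,0,0,0,-0.33],[-86,197,0,0,0,-0.33],[-86,197,0,0,0,-0.33]]'; python3 -c "
from h import *
delta(.4485,-.0665,.0255,-2.2)"
```

```text
[ 0.58200405 -0.25861635  0.092     ] 0.04532802083439243
time_s: 14.62
tcp_pos: [0.4469, -0.0662, 0.1007]
eef_rot: [180.0, -0.0, -92.3]
contact_force: [1.8, 0.5, -0.3]
gripper_width: 0.0113
gripper_force: 30.0
row [ 0.3 -1.7 75.2] [ 0.001 -0.    -0.002] j6 -19.0 t 14.625
```

Tip distance of 45 mm matches the plan. Lowering it into the tray.

```bash
python3 -m pendant '[[0,-1.5,40,0,0,0],[0,-1.5,60,0,0,0],[0,-1.5,70,0,0,0],[0,-1.5,75,0,0,0],[0,-1.5,75,0,0,0],[0,-1.5,75,0,0,0]]'; python3 -m pendant '[[0,0,0,0,0,0],[0,0,0,0,0,0],[0,0,0,0,0,0],[0,0,0,0,0,0],[0,0,-40,0,0,0],[0,0,-90,0,0,0],[0,0,-90,0,0,0]]' 30;python3 -c "
from h import *
delta(.587,-.131,.046,90)"
```

```text
time_s: 15.38
tcp_pos: [0.4484, -0.0657, 0.0267]
eef_rot: [-179.9, 0.0, -92.2]
contact_force: [-0.6, 0.6, -0.6]
gripper_width: 0.0108
gripper_force: 30.0
time_s: 16.25
tcp_pos: [0.4503, -0.0653, 0.1196]
eef_rot: [-179.6, 0.1, -92.2]
contact_force: [-0.2, -0.9, -0.7]
gripper_width: 0.0302
gripper_force: 0.0
row [  60.6 -138.6   74.5] [-0.004  0.007  1.532] j6 -18.9 t 16.25
```

```bash
python3 -m pendant '[[20,-45,0,0,0,0.18],[40,-90,0,0,0,0.36],[60,-138,0,0,0,0.54],[60,-138,0,0,0,0.72],[60,-138,0,0,0,0.9],[60,-138,0,0,0,1.08],[60,-138,0,0,0,1.26],[60,-138,0,0,0,1.44],[60,-138,0,0,0,1.532],[60,-138,0,0,0,1.532],[60,-138,30,0,0,1.532],[60,-138,60,0,0,1.532],[60,-138,60,0,0,1.532]]' 50; python3 -c "
from h import *
delta(.587,-.131,.046,90)"
```

```text
time_s: 17.88
tcp_pos: [0.5815, -0.1312, 0.0536]
eef_rot: [-180.0, -0.3, -179.9]
contact_force: [-0.5, -0.4, 0.3]
gripper_width: 0.0499
gripper_force: 0.0
row [-5.6  0.2  7.6] [-0.    -0.005  0.001] j6 -95.9 t 17.875
```

```bash
python3 -m pendant '[[-5,0,0,0,0.003,0],[-5,0,6,0,0.003,0],[-5,0,6,0,0.003,0],[-5,0,6,0,0.003,0]]'; python3 -m pendant '[[0,0,0,0,0,0],[0,0,0,0,0,0],[0,0,0,0,0,0],[0,0,0,0,0,0],[0,0,0,0,0,0],[0,0,0,0,0,0],[0,0,0,0,0,0]]' 18 20;python3 -c "
from h import *
delta(.4715,-.298,.13,87.8)"
```

```text
time_s: 18.38
tcp_pos: [0.5886, -0.1311, 0.0504]
eef_rot: [180.0, -0.1, 180.0]
contact_force: [0.3, -0.2, 0.4]
gripper_width: 0.0496
gripper_force: 0.0
time_s: 19.25
tcp_pos: [0.5885, -0.1311, 0.0501]
eef_rot: [-180.0, -0.2, 180.0]
contact_force: [-0.4, -0.2, -0.2]
gripper_width: 0.0229
gripper_force: 20.0
row [ 117.2 -166.9  -79.5] [-0.    -0.003  0.038] j6 -96.0 t 19.25
```

```bash
python3 -m pendant '[[0,0,-40,0,0,0],[0,0,-80,0,0,0],[30,-42,-80,0,0,0.01],[60,-85,-80,0,0,0.02],[90,-125,-80,0,0,0.03],[117,-167,-80,0,0,0.038],[117,-167,-80,0,0,0.038],[117,-167,-80,0,0,0.038]]' - 30; python3 - <<'E'
from h import *
delta(.4715,-.2985,.0535,87.8)
im=r.capture("side")[:,:,::-1]
cv2.imwrite("pics/s2.png",cv2.resize(im[100:300,60:327],(800,600),interpolation=cv2.INTER_CUBIC))
E
```

```text
time_s: 20.25
tcp_pos: [0.4716, -0.2982, 0.1303]
eef_rot: [180.0, -0.2, 177.8]
contact_force: [0.4, 0.5, -1.3]
gripper_width: 0.0232
gripper_force: 30.0
row [-0.2 -0.3 76.8] [ 0.    -0.003 -0.001] j6 -80.1 t 20.25
```

View pics/s2.png

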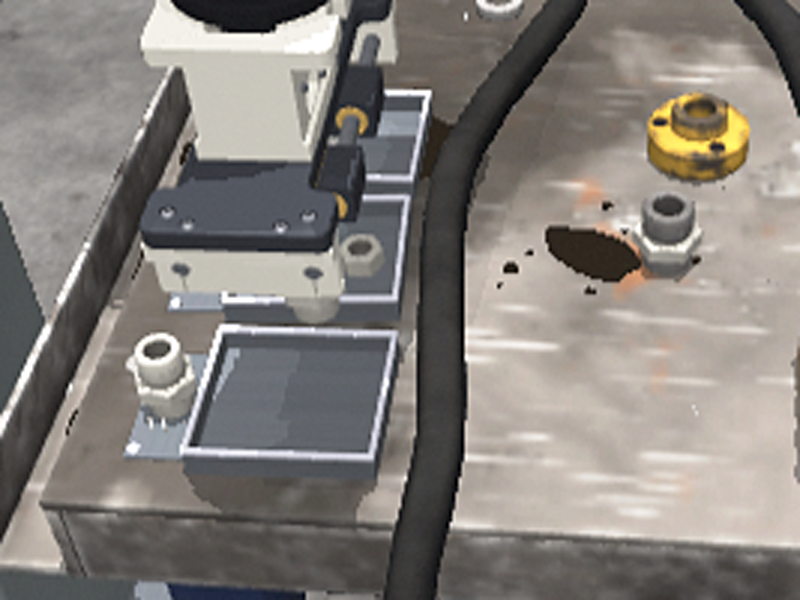

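The adapter hangs in the gripper at about (315,305), above the empty adapter tray. The large adapter is undisturbed at (668,235). Lowering.

```bash
python3 -m pendant '[[0,0,40,0,0.003,0],[0,0,60,0,0.003,0],[0,0,70,0,0.003,0],[0,0,75,0,0.003,0],[0,0,75,0,0.003,0],[0,0,75,0,0.003,0]]'; python3 -c "
from h import *
delta(.4715,-.2985,.0535,87.8)"
```

```text
time_s: 21.05
tcp_pos: [0.472, -0.2982, 0.0562]
eef_rot: [-180.0, -0.3, 177.8]
contact_force: [0.2, -0.1, -1.1]
gripper_width: 0.0232
gripper_force: 30.0
row [ 0.5 -0.4  2.7] [-0.    -0.005  0.   ] j6 -80.1 t 21.05
```

```bash
python3 -m pendant '[[0,0,1.5,0,0,0],[0,0,2.5,0,0,0],[0,0,2.5,0,0,0]]'; python3 -m pendant '[[0,0,0,0,0,0],[0,0,0,0,0,0],[0,0,0,0,0,0],[0,0,0,0,0,0],[0,0,0,0,0,0],[0,0,-30,0,0,0],[0,0,-85,0,0,0],[0,0,-85,0,0,0]]' 40;python3 -c "
from h import *
delta(.6565,-.1773,.05,90)"
```

```text
time_s: 21.42
tcp_pos: [0.4715, -0.2982, 0.0531]
eef_rot: [-180.0, -0.3, 177.8]
contact_force: [0.6, -1.4, 0.2]
gripper_width: 0.0231
gripper_force: 30.0
time_s: 22.42
tcp_pos: [0.4746, -0.299, 0.1423]
eef_rot: [-179.9, 0.1, 177.9]
contact_force: [-0.6, 0.6, -0.9]
gripper_width: 0.04
gripper_force: 0.0
row [-177.   128.7   92.3] [-0.003  0.002 -0.037] j6 -80.1 t 22.425
```

```bash
python3 -m pendant '[[-45,32,0,0,0,-0.01],[-90,64,0,0,0,-0.02],[-135,96,0,0,0,-0.037],[-177,129,0,0,0,-0.037],[-177,129,0,0,0,-0.037],[-177,129,40,0,0,-0.037],[-177,129,80,0,0,-0.037],[-177,129,80,0,0,-0.037],[-177,129,80,0,0,-0.037]]' 52; python3 -c "
from h import *
delta(.6565,-.1773,.050,90)"
```

```text
time_s: 23.55
tcp_pos: [0.6538, -0.1764, 0.058]
eef_rot: [-180.0, -0.3, 179.9]
contact_force: [-0.3, -0.0, 0.6]
gripper_width: 0.0521
gripper_force: 0.0
row [-2.8 -0.9  8. ] [-0.    -0.005 -0.001] j6 -91.4 t 23.55
```

```bash
python3 -m pendant '[[-2.5,-1,0,0,0,0],[-2.5,-1,8,0,-0.003,0],[-2.5,-1,8,0,-0.003,0],[-2.5,-1,8,0,-0.003,0]]'; python3 -m pendant '[[0,0,0,0,0,0],[0,0,0,0,0,0],[0,0,0,0,0,0],[0,0,0,0,0,0],[0,0,0,0,0,0],[0,0,0,0,0,0]]' 24 30;python3 -c "
from h import *
delta(.4235,-.2985,.13,87.8)"
```

```text
time_s: 24.05
tcp_pos: [0.6556, -0.1769, 0.0489]
eef_rot: [180.0, -0.2, 179.9]
contact_force: [-0.0, -0.0, 0.4]
gripper_width: 0.0521
gripper_force: 0.0
time_s: 24.8
tcp_pos: [0.6557, -0.177, 0.0489]
eef_rot: [180.0, -0.2, 179.9]
contact_force: [-0.1, 0.4, -0.0]
gripper_width: 0.0291
gripper_force: 30.0
row [ 232.3 -121.8  -80.4] [-0.    -0.003  0.037] j6 -91.4 t 24.8
```

```bash
python3 -m pendant '[[0,0,-40,0,0,0],[0,0,-80,0,0,0],[55,-29,-80,0,0,0.01],[110,-58,-80,0,0,0.02],[160,-85,-80,0,0,0.03],[210,-110,-80,0,0,0.037],[229,-122,-80,0,0,0.037],[229,-122,-80,0,0,0.037],[229,-122,-80,0,0,0.037]]'; python3 - <<'E'
from h import *
delta(.427,-.2985,.0522,87.8)
im=r.capture("top")[:,:,::-1]
cv2.imwrite("pics/t2.png",cv2.resize(im[180:330,150:350],(800,600),interpolation=cv2.INTER_CUBIC))
E
```

```text
time_s: 25.92
tcp_pos: [0.4277, -0.2986, 0.1296]
eef_rot: [-180.0, -0.1, 177.8]
contact_force: [-0.0, -0.3, -1.6]
gripper_width: 0.0289
gripper_force: 30.0
row [ 0.5  0.1 77.4] [-0.    -0.002  0.   ] j6 -78.9 t 25.925
```

View pics/t2.png

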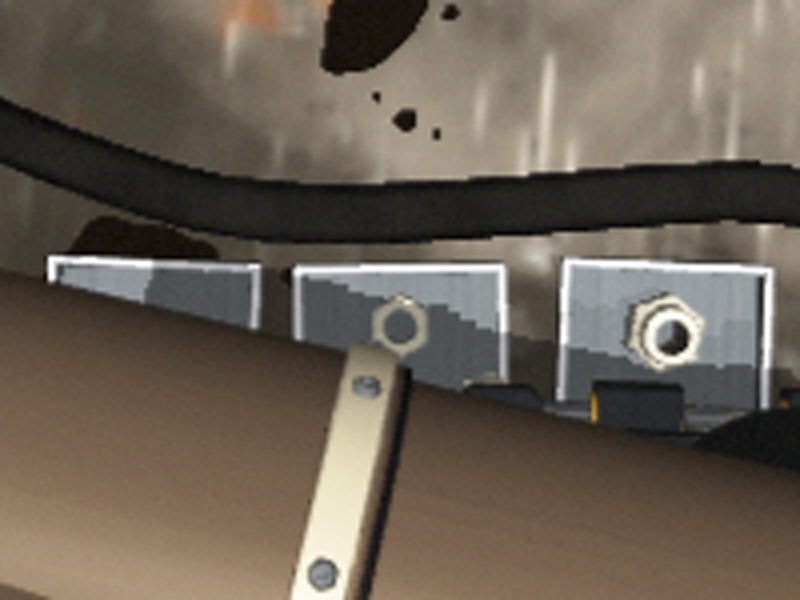

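The small adapter stands upright in its tray at (666,332), where I planned it. Lowering the large one beside it.

```bash
python3 -m pendant '[[0,0,40,0,0,0],[0,0,60,0,0,0],[0,0,70,0,0,0],[0,0,74,0,0,0],[0,0,74,0,0,0],[0,0,74,0,0,0]]'; python3 -c "
from h import *
delta(.427,-.2985,.0522,87.8)"
```

```text
time_s: 26.72
tcp_pos: [0.4272, -0.2988, 0.0562]
eef_rot: [-180.0, -0.1, 177.8]
contact_force: [-0.4, -0.7, -1.0]
gripper_width: 0.0293
gripper_force: 30.0
row [0.2 0.3 4. ] [-0.    -0.002  0.   ] j6 -78.9 t 26.725
```

```bash
python3 -m pendant '[[0,0,2,0,0,0],[0,0,3.5,0,0,0],[0,0,3.5,0,0,0],[0,0,3.5,0,0,0]]'; python3 -m pendant '[[0,0,0,0,0,0],[0,0,0,0,0,0],[0,0,0,0,0,0],[0,0,0,0,0,0],[0,0,0,0,0,0],[0,0,-30,0,0,0],[0,0,-85,0,0,0],[0,0,-85,0,0,0]]' 46; python3 -m pendant '[[-50,-40,-40,0,0,0],[-100,-80,-80,0,0,0],[-140,-120,-80,0,0,0],[-180,-150,-80,0,0,0],[-180,-190,-80,0,0,0],[-180,-220,-80,0,0,0],[-180,-220,-80,0,0,0]]'; python3 - <<'E'
from h import *
im=r.capture("top")[:,:,::-1]
cv2.imwrite("pics/t3.png",cv2.resize(im[180:330,150:350],(800,600),interpolation=cv2.INTER_CUBIC))
im=r.capture("side")[:,:,::-1]
cv2.imwrite("pics/s3.png",cv2.resize(im[100:300,60:327],(800,600),interpolation=cv2.INTER_CUBIC))
E
```

```text
time_s: 27.22
tcp_pos: [0.4266, -0.2987, 0.052]
eef_rot: [-180.0, -0.2, 177.8]
contact_force: [0.2, 0.2, -0.9]
gripper_width: 0.0292
gripper_force: 30.0
time_s: 28.22
tcp_pos: [0.4294, -0.2996, 0.1412]
eef_rot: [-179.9, 0.3, 177.9]
contact_force: [0.2, 0.4, -0.1]
gripper_width: 0.0462
gripper_force: 0.0
time_s: 29.1
tcp_pos: [0.5975, -0.5273, 0.214]
eef_rot: [179.9, -0.3, 177.7]
contact_force: [0.0, 0.3, 0.4]
gripper_width: 0.0461
gripper_force: 0.0
```

View pics/t3.png

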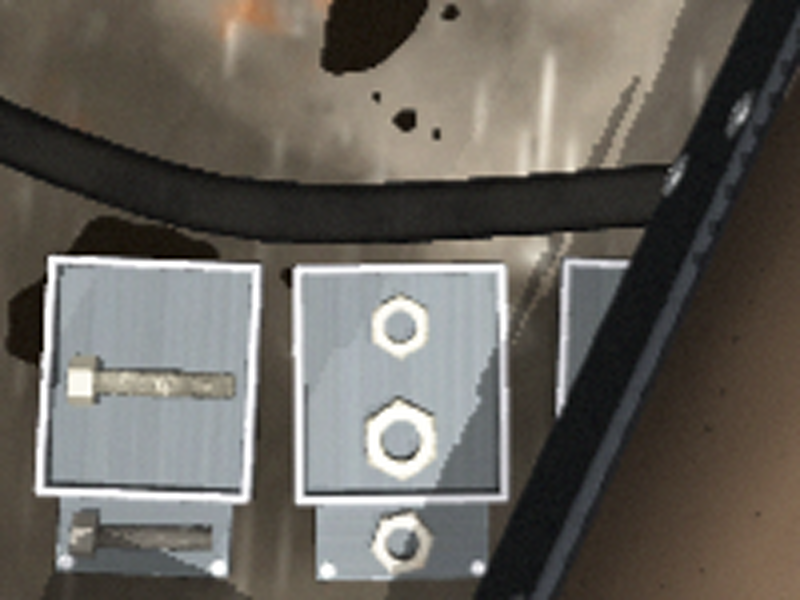

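View pics/s3.png

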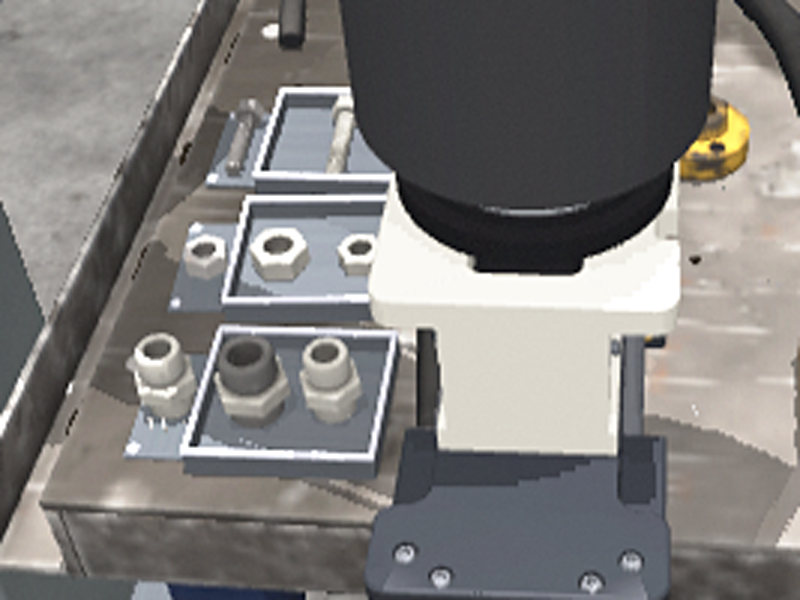

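All five are in place. The bolt lies flat (150,384 in the top view), as do the nuts (400,327 and 400,440). Both adapters stand upright (side view 250,380 and 330,380), and the arm is clear. Handing in.

```bash
python3 -c "
from plant import r
print(r.close_job())"
```

```text
the job is handed in; nothing more can be done
None
```

I sorted all five fittings into their matching trays and handed the job in after about 29 s of robot time; the last pictures show everything placed as asked, but the hand-in returned no verdict.

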